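Clip the batten to the fence, then be the third hand on the bracket

ROBOT

A 7-joint arm with a two-finger parallel gripper is mounted at the origin on the work surface. World frame = base frame: x ahead of the robot, y to its left, z up, the work surface at z = 0. Lengths are in m, angles in rad, forces in N, time in s.
With the tool pointing down it reaches from about 0.425 to 0.875 m from the base axis. Payload 4.7 kg.
Tool frame: the origin (TCP) lies midway between the tips of the shut fingers; the grasp point (between the pads) lies ctrl.grasp_offset behind it (ctrl.grasp_offset is the distance from the TCP to the grasp point, in m); z points along the fingers, y is the line along which they close (so a half turn about z gives the same grasp; the last joint's range is limited). The gripper opens to 87 mm and grips with 3 to 60 N. Pads are 19 mm wide; open, the fingers measure 117 mm over their backs; the gripper's body (75 mm by 190 mm) begins 51 mm behind the grasp point.
Start: joints at [0.014, 0.321, -0.07, 1.45, 0.023, 1.371, -0.057], TCP at [0.65, -0, 0.223] pointing down, gripper open.
Joint ranges: [-2.86, 2.86], [-0.3, 2.09], [-1.38, 1.24], [0.06, 2.45], [-1.56, 4.7], [0.09, 2.05], [-2.69, 2.69]. Speed limits (rad/s): [2.57, 2.57, 3.14, 3.14, 3.14, 3.14, 3.14].

INTERFACE

Orientations are given as a rotation vector (axis times angle).
In Python, from bench import ctrl gives the robot as it stands. The module is installed in compiled form; this text tells all that it offers.
- The arm moves only by the tool jog_arm, never from a script. Its argument "moves" is one flat list of numbers, 7 for each row, row after row: the shift along the tool's x, y, z in units of 30 cm (1.0 is 30 cm), then the turn, a rotation vector about the tool's x, y, z in units of 60 degrees (1.0 is 60 degrees), then the gripper's target within -1 to 1 (fully open at 1, half-way at 0, shut at -1). In form: [x, y, z, wx, wy, wz, fingers, x, y, z, wx, wy, wz, fingers, ...]. A call has exactly 8 rows; each row is the pose to reach, as a shift and turn from the pose commanded when the call began, along the tool's axes at that moment; what a row does not reach only later rows make up. A row lasts 1/8 s, in which the tool goes at most 62.5 mm and 10.7 degrees, less where a joint would pass 70% of its speed; a pose out of reach is approached as far as the arm can. A call with a number of a shift or a turn outside -1 to 1 is refused whole. A call with a gripper value outside its range is refused whole. The fingers move at their own pace and stop on an object; "newtons" is the grip in N (left out, the last holds). Time passes only in rows, so rows that repeat a pose let the fingers close, or fill a call up. It gives the time, the measured TCP pose, the force, the opening and the grip force at its end, in the units of the state.
- ctrl.get_state(): the state, without advancing time (a new reading comes with each control period).
- ctrl.get_image(name): name is "scene" or "side" or "wrist"; returns a dict with "pixels" (480x640x3 uint8, red, green, blue), "fx", "fy", "cx", "cy" (pixels), "xyz" and "rotation" of the camera in the world; the wrist camera has in their place "tool_from_camera" (4x4, takes a point from camera to tool coordinates, whose origin is the TCP and whose axes are the flange's). Camera axes: x right, y up, looking along -z (the intrinsics and any distortion apply to the point x, -y, -z); pixel columns grow to the right and rows downward; lengths in m; the calibration is good to about 2 mm. The wrist camera is an equidistant fisheye: a pixel r from the principal point sees the ray r / f radians off the axis. A picture is of the moment at which its call begins: read the wrist's pose just before it. There is no depth.
- ctrl.close_job(): hands the job in; it is judged then, once.
The state is a dict: "time": time; "joint_positions": joint angles; "qd": joint speeds; "joint_torque": joint torques, N m; "position": TCP position; "tool_rot": TCP orientation; "ft_force": force on the tool from outside, world axes, zero at the start; "torque": the same for the moment, N m; "grip_width": opening from 0.0 (shut) to 1.0 (fully open); "grip_force": force on a finger pad.
Only numpy, scipy, OpenCV 4.12 (cv2) and the standard library are available. Lean on these libraries where they do the work, as an engineer would, in place of code of your own. Each camera call takes 0.05 s, during which the arm holds its last target. There are 200 camera calls.

TASK

Clip the spring clamp over the batten and the fence together, at the open end away from the end stop, so that the batten stays put in its corner, and let go of the clamp. Then set the angle bracket on the bench with its upright leg flat against the front of the batten, centred on the pencil line, and press it there with a steady push of about 10 N (no less than 5, no more than 20) so that I can drive the screws. Finish while you are still pressing, and leave everything else on the bench where it is.

Things in the scene. Friction and masses are not known exactly. Their poses are not given: they have to be found in the camera images.
- fence: Fixed steel-angle fence. Origin at bench level, mid-length, on its front face (robot side); x square away from the robot, y along it to its open end, z up. Upright x 0 to 5 mm, y -140 to 140 mm, 45 mm high; behind it a 5 mm thick foot lies on the bench to x = 45 mm (keep a clamp's rear jaw above it). Oak end stop in front of its -y end: x -55 to 0, y -148 to -130 mm, 38 mm high
- fence_end (a point): centre of the open end of fence plus batten (together 20 mm thick in x), 20 mm above the bench; axes as the fence: the pair runs back from here in -y
- batten: Loose oak batten 15 mm thick (x), 270 mm long (y), 40 mm high, 0.11 kg, on edge in the corner of fence and end stop: back on the fence's front face, +y end level with the fence's open end. Origin under its centre, axes parallel to the fence's. A dark pencil line 2.5 mm wide runs square over its top and down its front, 100 mm from its end at the stop
- pencil_line (a point): foot of the pencil line: on the batten's front face at its lower edge; axes as the batten (x into the batten, y along it)
- bracket: Loose aluminium angle bracket, 85 g, standing on one leg: legs 56 mm long, 5 mm thick, 42 mm wide (y), joined at both sides by flat triangular cheeks, so it can be gripped across the 42 mm. Origin: foot of the upright leg's outer face, mid-width; that face is x = 0 and looks to +x, the other leg lies to x = -56 mm. The cheeks slope from 54 mm high at the upright leg to 9 mm at x = -54 mm
- bracket_heel (a point): the bracket's origin again: foot of the upright leg's outer face, mid-width, axes as the bracket
- clamp: Loose steel spring clamp, 90 g, 22 mm thick (z), lying on its side: two halves side by side on a pivot, like a clothes peg. Origin under the pivot, on its underside; axes of its left (+y) half: x from handles to jaws, along the middle line when shut. Jaws reach 52 mm ahead of the pivot, handles 77 mm behind. The gap between the jaws is clear from 12 mm ahead of the pivot
- clamp_leaf (a joint): angle between the clamp's halves: 0 shut, 0.72 rad open at its stop, about 0.37 on 20 mm of work (jaws then press with 8 N). Squeezing the handles opens it, about 11 N on each handle at the stop; a grip of 30 N or more holds it open there. The middle line lies minus half this angle about z from the clamp's x axis
- jaw_left (a point): middle of the left (+y) jaw's rubber pad face, 46 mm ahead of the pivot, 11 mm above the underside. The pads are 3 mm apart shut and 36 mm apart fully open
- jaw_right (a point): the same on the right (-y) jaw
- handle_left (a point): gripping place on the outside of the left handle, 52 mm behind the pivot, 11 mm above the underside. The handles here are 61 mm apart over their outsides when shut (diverging 0.3 rad each), 20 mm and nearly parallel when fully squeezed
- handle_right (a point): the same on the right handle
- mug: bystander: stainless mug, 72 mm across, 75 mm high; origin under its centre
- tray: bystander: white plastic tray 150 x 210 x 40 mm; origin under its centre
- c_clamp: bystander: blue C-clamp lying flat, about 105 x 190 x 22 mm; origin under its middle
- screwdriver: bystander: screwdriver 200 mm long lying behind the fence
- tape_measure: bystander: tape measure 68 x 40 x 62 mm; origin under its centre
- screw_jar: bystander: glass jar 60 mm across, 75 mm high; origin under its centre
- offcut: bystander: plywood offcut 70 x 45 x 19 mm lying flat; origin under its centre
Not all that is in view belongs to the job. What is shaped like the bracket but red is not meant.

How it is judged:
On the way:
1. the spring clamp is clipped over batten and fence in the half towards the open end, gripping both, and let go, with the batten still in its corner (y of clamp in the frame of fence above 0.05 m and contact force between clamp and batten above 3 N and contact force between clamp and fence above 3 N and contact force between each of the arm, the fingers and clamp below 0.3 N and x of batten in the frame of fence between -0.011 and -0.005 m and y of batten in the frame of fence between -0.003 and 0.015 m and height (world z) of batten below 0.006 m), for 0.3 s.
At the end, for the whole second after the job is handed in: Clamp grips batten and fence (over 3 N each) in the open half, untouched by the robot; batten on the bench in its corner (3 mm of fence, 8 mm of stop); bracket flat on the batten (4 mm, 0.07 rad), at most 6 mm above the bench, within 6 mm of the pencil line, pressed on the batten with 5 to 20 N (all of step 1 and contact force between bracket and batten between 5 and 20 N and y of bracket_heel in the frame of pencil_line between -0.006 and 0.006 m and x of bracket_heel in the frame of pencil_line between -0.004 and 0.004 m and height (world z) of bracket_heel below 0.006 m and angle between the x axis of bracket and the x axis of batten, either way round below 0.07 rad and angle between bracket's own z axis and vertical below 0.07 rad); the arm keeps its last pose, push and grip.
It fails at once if a bystander was pushed more than 25 mm from its place (distance of any of mug, tray, c_clamp, screwdriver, tape_measure, screw_jar, offcut from where it was at the start of the episode above 0.025 m).
It also fails if it takes over 58 s, if anything falls off the work surface, if the arm or the gripper's body presses on something with over 40 N, if the wrist force passes 120 N, or if a joint passes its speed limit or range.

## Working session

There is one attempt and no reset: what is moved stays moved. The work goes in short steps, Python scripts to look and compute and a tool call to move; the robot and the scene stay as the last step left them, time stands still between calls to the robot, and variables do not carry over. Pictures are saved under pics/ and viewed, at most 10 in all, crops included, and the job is handed in when it is done.

Besides the shell and the picture viewer there is one more tool, called as a command line: name --argument value ..., lists and objects as JSON in quotes. jog_arm: Moves the arm, as the interface text tells. Its arguments: {"type":"object","properties":{"moves":{"type":"array"},"newtons":{"type":"number"}},"required":["moves"]}

```bash
mkdir -p pics; python3 - <<'E'
from bench import ctrl
import cv2,pickle
s=ctrl.get_state(); print({k:s[k] for k in('time','position','tool_rot','ft_force','grip_width')}, ctrl.grasp_offset)
d={}
for n in('scene','side','wrist'):
    im=ctrl.get_image(n); d[n]=im
    cv2.imwrite(f'pics/{n}0.png',im['pixels'][:,:,::-1]); print(n,{k:v for k,v in im.items() if k!='pixels'})
d['state']=s
pickle.dump(d,open('d0.pkl','wb'))
E
```

```text
{'time': 0.0, 'position': array([ 6.49458343e-01, -7.84171522e-05,  2.21484245e-01]), 'tool_rot': array([-2.22058049e+00, -2.22054673e+00,  2.18845051e-03]), 'ft_force': array([0.13620358, 0.19142769, 0.11895225]), 'grip_width': 0.9975710262642222} 0.0187
scene {'fx': 560.5708294268571, 'fy': 560.5708294268571, 'cx': 324.3466494865256, 'cy': 245.16850521362826, 'xyz': array([ 1.04785778, -0.60129433,  1.3315262 ]), 'rotation': array([0.54728383, 0.1716694 , 0.60725544])}
side {'fx': 441.4321525767632, 'fy': 441.4321525767632, 'cx': 325.8536028338716, 'cy': 237.2756228354194, 'xyz': array([ 0.52162419, -0.79865771,  0.56582669]), 'rotation': array([ 1.01476852, -0.01762076, -0.02015064])}
wrist {'fx': 371.64829954431775, 'fy': 371.64829954431775, 'cx': 320.261097006445, 'cy': 243.2767846365216, 'tool_from_camera': array([[-1.25567396e-03,  9.58440912e-01,  2.85288349e-01,
         7.73144204e-02],
       [ 9.99999142e-01,  1.09671068e-03,  7.16960572e-04,
        -4.76387293e-04],
       [ 3.74285565e-04,  2.85289005e-01, -9.58441466e-01,
        -1.61372211e-01],
       [ 0.00000000e+00,  0.00000000e+00,  0.00000000e+00,
         1.00000000e+00]])}
```

View pics/scene0.png

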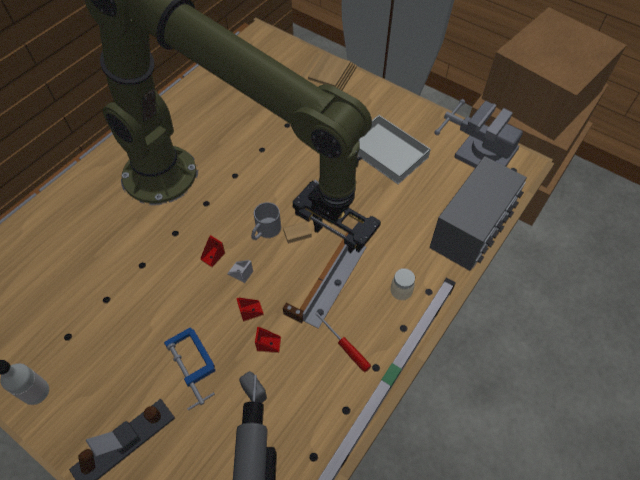

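View pics/wrist0.png

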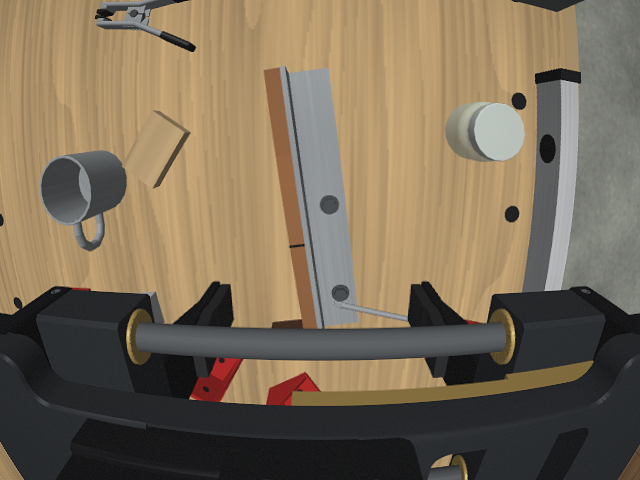

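```bash
cat > h.py <<'E'
import numpy as np,cv2,pickle
from scipy.spatial.transform import Rotation as R
def ray(d,n,uv):
    im=d[n];u=(uv[0]-im['cx'])/im['fx'];v=(uv[1]-im['cy'])/im['fy']
    if n=='wrist':
        r=np.hypot(u,v);k=np.sin(r)/max(r,1e-9);c=np.array([u*k,-v*k,-np.cos(r)])
        T=im['tool_from_camera'];Rt=R.from_rotvec(d['state']['tool_rot']).as_matrix();p=d['state']['position']
        return p+Rt@T[:3,3],Rt@T[:3,:3]@c
    c=np.array([u,-v,-1.]);return np.array(im['xyz']),R.from_rotvec(im['rotation']).as_matrix()@c
def onz(d,n,uv,z):
    o,r=ray(d,n,uv);return (o+r*(z-o[2])/r[2])
def snap(tag,names=('wrist',)):
    from bench import ctrl
    d={'state':ctrl.get_state()}
    for n in names:
        d[n]=ctrl.get_image(n);cv2.imwrite(f'pics/{n}{tag}.png',d[n]['pixels'][:,:,::-1])
    pickle.dump(d,open(f'd{tag}.pkl','wb'));return d
def load(tag):return pickle.load(open(f'd{tag}.pkl','rb'))
def wproj(d,P):
    im=d['wrist'];T=im['tool_from_camera'];Rt=R.from_rotvec(d['state']['tool_rot']).as_matrix()
    q=T[:3,:3].T@(Rt.T@(np.array(P)-d['state']['position'])-T[:3,3])
    t=np.arctan2(np.hypot(q[0],q[1]),-q[2]);a=np.arctan2(-q[1],q[0])
    return im['cx']+im['fx']*t*np.cos(a),im['cy']+im['fy']*t*np.sin(a)
E
python3 - <<'E'
from h import *
d=load(0);np.set_printoptions(precision=4,suppress=True)
for nm,uv,z in [('batten front top far',(264,70),.04),('fence back top far',(287,67),.045),('fence foot far bk',(327,69),.005),('foot near bk',(357,321),.005),('batten front top near',(302,328),.04),('line top front',(289,246),.04),('clamp pivot',(140,14),.02),('clamp handleend',(193,48),.011),('jawblack',(100,10),.011),('mug',(83,190),.07),('offcut',(158,150),.019)]:
    print(nm,onz(d,'wrist',uv,z))
for nm,uv,z in [('bracket',(241,276),.0),('red1',(212,257),0),('red2',(250,314),0),('red3',(267,346),0),('stop',(293,312),.038)]:
    print(nm,onz(d,'scene',uv,z))
# enlarged crops in one sheet: scene brackets, side
a=d['scene']['pixels'][215:365,180:380,::-1];cv2.imwrite('pics/c1.png',cv2.resize(a,(800,600),interpolation=cv2.INTER_CUBIC))
E
```

```text
batten front top far [0.5974 0.1398 0.04  ]
fence back top far [0.6189 0.1409 0.045 ]
fence foot far bk [0.6552 0.1458 0.005 ]
foot near bk [ 0.6905 -0.1288  0.005 ]
batten front top near [ 0.629  -0.1179  0.04  ]
line top front [ 0.6181 -0.0276  0.04  ]
clamp pivot [0.459 0.221 0.02 ]
clamp handleend [0.5185 0.1749 0.011 ]
jawblack [0.3998 0.2417 0.011 ]
mug [0.4155 0.0388 0.07  ]
offcut [0.4806 0.0697 0.019 ]
bracket [ 0.435  -0.1261  0.    ]
red1 [ 0.3309 -0.127   0.    ]
red2 [ 0.5275 -0.1991  0.    ]
red3 [ 0.619  -0.2424 -0.    ]
stop [ 0.6272 -0.1425  0.038 ]
```

View pics/c1.png

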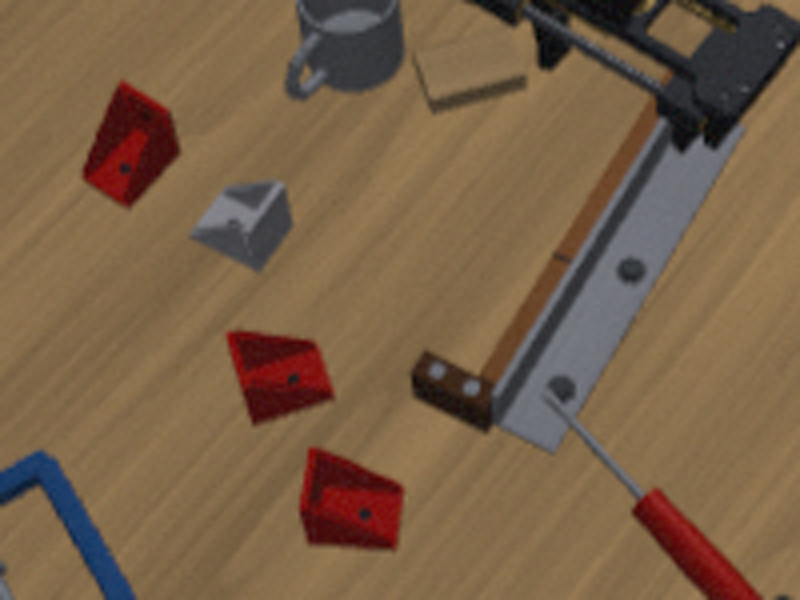

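Crop: the four bracket shapes are at scene pixels (241,271) grey, (212,250) red, (249,309) red and (267,340) red. Only the grey aluminium one fits the description. In the wrist view the clamp is at (145,20), with its jaws pointing towards the robot. I'll move over it for a closer look.

jog_arm --moves '[0.66, -0.6, 0, 0, 0, 1, 1, 0.66, -0.6, 0, 0, 0, 1, 1, 0.66, -0.6, 0, 0, 0, 1, 1, 0.66, -0.6, 0, 0, 0, 1, 1, 0.66, -0.6, 0, 0, 0, 1, 1, 0.66, -0.6, 0, 0, 0, 1, 1, 0.66, -0.6, 0, 0, 0, 1, 1, 0.66, -0.6, 0, 0, 0, 1, 1]'

```text
time: 1.15
position: [0.4702, 0.1975, 0.2224]
tool_rot: [3.034, 0.815, -0.0]
ft_force: [-0.8, -0.4, -0.2]
grip_width: 0.995
grip_force: 0.0
```

```bash
python3 - <<'E'
from h import *
d=snap(1,('wrist','scene'));print(d['state']['position'],d['state']['tool_rot'],d['state']['time'],d['state']['qd'].max())
E
```

```text
[0.4701932  0.19749695 0.22238653] [ 3.03385809e+00  8.15021643e-01 -3.78478537e-04] 1.15 0.0037384012451275516
```

View pics/wrist1.png

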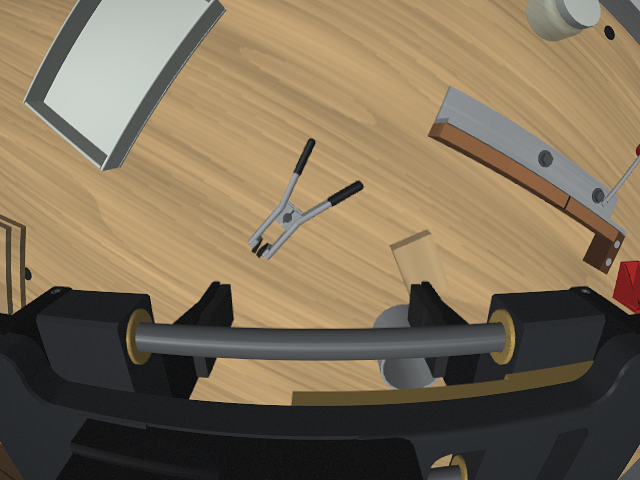

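The clamp's pivot is at (288,217), its jaw tips at (252,246) and (266,255), and its handle ends at (311,142) and (360,185). The tray, jar and fence are clear of the grasp.

```bash
python3 - <<'E'
from h import *
np.set_printoptions(precision=4,suppress=True)
d=load(1);p=lambda u,z,n='wrist',dd=d:onz(dd,n,u,z)
piv=p((288,217),.022);h1=p((311,142),.013);h2=p((360,185),.013);j1=p((252,246),.013);j2=p((266,255),.013)
print(piv,h1,h2,j1,j2)
v=(j1+j2-h1-h2)[:2];print('dir',np.degrees(np.arctan2(v[1],v[0])), 'len',np.linalg.norm(v)/2)
m=(h1+h2)/2;w=(piv-m)[:2];print(np.degrees(np.arctan2(w[1],w[0])),np.linalg.norm(w), np.linalg.norm(h1-h2))
for nm,u,z in [('batten front top open',(430,134),.04),('fence foot far back',(449,87),.005),('foot near bk',(625,233),.005),('line front top',(566,206),.04),('batten top front near',(589,231),.04),('tray corner',(103,170),.04),('tray c2',(24,101),.04),('offcut',(391,245),.019)]:
    print(nm,p(u,z))
for nm,u in [('left',(227.5,273.8)),('heel near',(245,283)),('heel far',(253.3,272))]: print(nm,p(u,0,'scene'))
a=d['wrist']['pixels'][120:270,230:380,::-1];b=d['scene']['pixels'][245:295,215:265,::-1]
cv2.imwrite('pics/c2.png',np.hstack([cv2.resize(x,(400,400),interpolation=cv2.INTER_CUBIC) for x in(a,b)]))
E
```

```text
[0.4518 0.2234 0.022 ] [0.5275 0.2404 0.013 ] [0.5148 0.1764 0.013 ] [0.4033 0.2413 0.013 ] [0.4019 0.2237 0.013 ]
dir 168.51095433626648 len 0.1209889160538442
167.82537974298415 0.07096861260205171 0.06526127265727709
batten front top open [0.5929 0.1488 0.04  ]
fence foot far back [0.6533 0.1481 0.005 ]
foot near bk [ 0.6622 -0.1766  0.005 ]
line front top [ 0.6213 -0.0286  0.04  ]
batten top front near [ 0.6183 -0.0792  0.04  ]
tray corner [0.4048 0.4197 0.04  ]
tray c2 [0.4264 0.565  0.04  ]
offcut [0.4785 0.1168 0.019 ]
left [ 0.4008 -0.1423  0.    ]
heel near [ 0.4578 -0.1363  0.    ]
heel far [ 0.4541 -0.0969  0.    ]
```

View pics/c2.png

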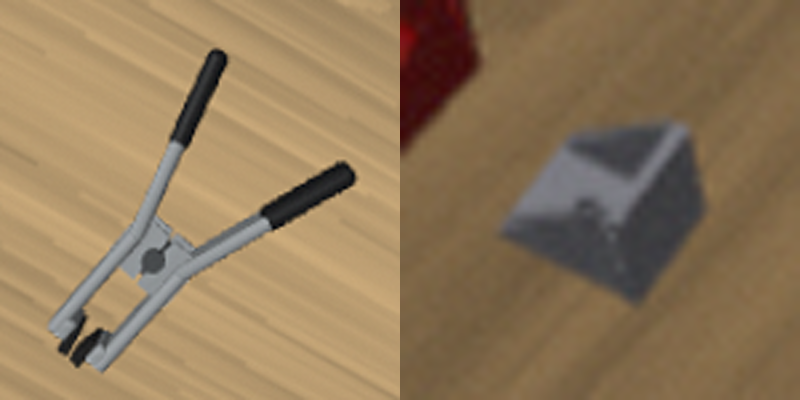

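jog_arm --moves '[0.12, 0.012, 0.2, 0, 0, 0.17, 1, 0.12, 0.012, 0.35, 0, 0, 0.34, 1, 0.12, 0.012, 0.4, 0, 0, 0.51, 1, 0.12, 0.012, 0.45, 0, 0, 0.65, 1, 0.12, 0.012, 0.55, 0, 0, 0.7, 1, 0.12, 0.012, 0.65, 0, 0, 0.7, 1, 0.12, 0.012, 0.69, 0, 0, 0.7, 1, 0.12, 0.012, 0.69, 0, 0, 0.7, 1]'

```text
time: 2.25
position: [0.5026, 0.2125, 0.015]
tool_rot: [3.124, -0.328, -0.002]
ft_force: [-0.7, 0.3, 0.5]
grip_width: 1.003
grip_force: 0.0
```

```bash
python3 - <<'E'
from h import *
d=snap(2,('wrist','side'));print(d['state']['position'],d['state']['tool_rot'],d['state']['time'])
cv2.imwrite('pics/c3.png',np.hstack([cv2.resize(d['wrist']['pixels'][...,::-1],(400,300)),cv2.resize(d['side']['pixels'][60:360,140:540,::-1],(400,300))]))
E
```

```text
[0.50264108 0.21248568 0.01498829] [ 3.12360561e+00 -3.28175110e-01 -2.14953646e-03] 2.25
```

View pics/wrist2.png

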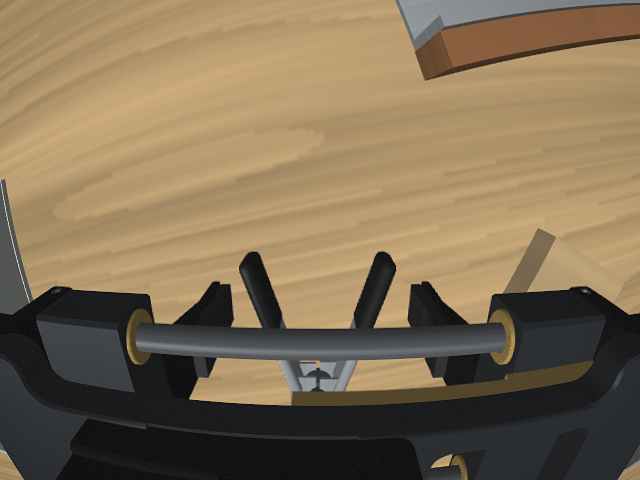

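The clamp's handles sit centred between the fingers: ends at 250 and 383, fingers at 232 and 410. I'll lower and squeeze.

jog_arm --moves '[0, 0, 0.02, 0, 0, 0, 1, 0, 0, 0.036, 0, 0, 0, 1, 0, 0, 0.036, 0, 0, 0, -1, 0, 0, 0.036, 0, 0, 0, -1, 0, 0, 0.036, 0, 0, 0, -1, 0, 0, 0.036, 0, 0, 0, -1, 0, 0, 0.036, 0, 0, 0, -1, 0, 0, 0.036, 0, 0, 0, -1]' --newtons 38

```text
time: 3.35
position: [0.5031, 0.2129, 0.0049]
tool_rot: [-3.124, 0.328, -0.001]
ft_force: [0.5, 0.1, 2.1]
grip_width: 0.403
grip_force: 6.6
```

jog_arm --moves '[0, 0, 0, 0, 0, 0, -1, 0, 0, 0, 0, 0, 0, -1, 0, 0, 0, 0, 0, 0, -1, 0, 0, 0, 0, 0, 0, -1, 0, 0, -0.05, 0, 0, 0, -1, 0, 0, -0.12, 0, 0, 0, -1, 0, 0, -0.2, 0, 0, 0, -1, 0, 0, -0.2, 0, 0, 0, -1]'

```text
time: 4.35
position: [0.5046, 0.2136, 0.0671]
tool_rot: [-3.122, 0.328, -0.007]
ft_force: [-0.1, 0.4, -1.0]
grip_width: 0.222
grip_force: 37.9
```

```bash
python3 - <<'E'
from h import *
from scipy.optimize import least_squares
np.set_printoptions(precision=4,suppress=True)
D={i:load(i) for i in(0,1,2)}
obs=[(0,'wrist',(264,70),(-15,140,40)),(0,'wrist',(287,67),(5,140,45)),(0,'wrist',(327,69),(45,140,5)),(0,'wrist',(357,321),(45,-140,5)),(0,'wrist',(289,246),(-15,-30,40)),
(1,'wrist',(430,134),(-15,140,40)),(1,'wrist',(449,87),(45,140,5)),(1,'wrist',(625,233),(45,-140,5)),(1,'wrist',(566,206),(-15,-30,40)),
(2,'wrist',(427,80),(-15,140,0)),(2,'wrist',(452,66),(-15,140,40)),
(0,'scene',(318.75,328.25),(45,-140,5)),(0,'scene',(320.75,279.5),(-7.5,-30,40)),(0,'scene',(286.7,303),(-55,-130,38))]
def res(p,full=False):
    o=[]
    c,s=np.cos(p[2]),np.sin(p[2])
    for i,n,uv,m in obs:
        m=np.array(m)/1000.;P=np.array([p[0]+c*m[0]-s*m[1],p[1]+s*m[0]+c*m[1]])
        o.append((onz(D[i],n,uv,m[2])[:2]-P)*1000)
    return np.array(o) if full else np.ravel(o)
r=least_squares(res,[.62,0,.13],loss='soft_l1',f_scale=3.);print(r.x,np.degrees(r.x[2]));print(res(r.x,True))
E
```

```text
[0.6304 0.0034 0.137 ] 7.847132213757674
[[  0.9715  -0.2206]
 [  2.6987  -1.8547]
 [ -0.5958  -2.404 ]
 [ -3.5254   0.3566]
 [ -1.4553   0.7985]
 [ -3.4822   8.7538]
 [ -2.5827  -0.1043]
 [-31.8269 -47.4414]
 [  1.7135  -0.2563]
 [ -0.1456  -0.725 ]
 [  0.143    0.8961]
 [  3.7098   0.5648]
 [  2.8462   1.403 ]
 [  5.071    1.1622]]
```

jog_arm --moves '[0.05, -0.06, 0, 0, 0, -0.15, -1, 0.1, -0.12, 0, 0, 0, -0.3, -1, 0.15, -0.18, 0, 0, 0, -0.45, -1, 0.2, -0.23, 0, 0, 0, -0.6, -1, 0.227, -0.261, 0, 0, 0, -0.75, -1, 0.227, -0.261, 0, 0, 0, -0.9, -1, 0.227, -0.261, 0, 0, 0, -1, -1, 0.227, -0.261, 0, 0, 0, -1, -1]'

```text
time: 5.35
position: [0.5852, 0.2749, 0.0635]
tool_rot: [-2.871, -1.276, 0.003]
ft_force: [0.2, -0.0, -0.7]
grip_width: 0.223
grip_force: 37.9
```

jog_arm --moves '[0, 0, 0, 0, 0, -0.14, -1, 0, 0, 0, 0, 0, -0.28, -1, 0, 0, 0.05, 0, 0, -0.42, -1, 0, 0, 0.08, 0, 0, -0.56, -1, 0, 0, 0.1, 0, 0, -0.7, -1, 0, 0, 0.1, 0, 0, -0.83, -1, 0, 0, 0.1, 0, 0, -0.83, -1, 0, 0, 0.1, 0, 0, -0.83, -1]'

```text
time: 6.35
position: [0.5858, 0.2752, 0.0346]
tool_rot: [2.069, 2.364, -0.0]
ft_force: [-0.5, 0.0, -0.9]
grip_width: 0.218
grip_force: 37.9
```

```bash
python3 - <<'E'
from h import *
d=snap(3,('side','scene'));s=d['state'];print(s['position'],s['tool_rot'],s['time'],s['grip_width'])
a=R.from_rotvec(s['tool_rot']).as_matrix();print(np.degrees(np.arctan2(a[1,0],a[0,0])),a[:,2])
cv2.imwrite('pics/c4.png',np.hstack([cv2.resize(d['side']['pixels'][140:340,280:480,::-1],(500,500),interpolation=cv2.INTER_CUBIC),cv2.resize(d['scene']['pixels'][150:350,260:380,::-1],(300,500),interpolation=cv2.INTER_CUBIC)]))
E
```

```text
[0.58579586 0.27515546 0.03457756] [ 2.06890318e+00  2.36415593e+00 -4.27642452e-04] 6.35 0.21788195273936603
97.62082851006139 [-1.78019603e-04 -2.05984537e-04 -9.99999963e-01]
```

View pics/c4.png

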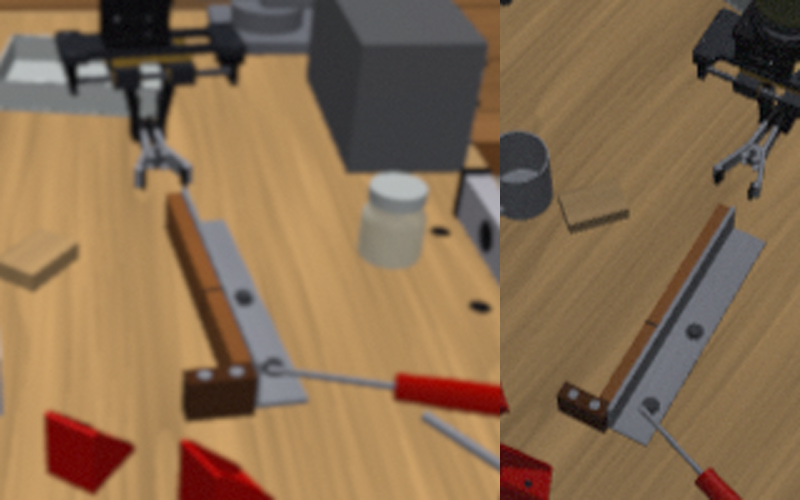

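The clamp is held open and lined up with the fence end. The jaw tips are at crop (138,183) and (183,178) in the side view and (718,183) and (755,192) in the scene view. I'll check the alignment numerically.

```bash
python3 - <<'E'
from h import *
np.set_printoptions(precision=4,suppress=True)
d=load(3);y=.137;e=np.array([np.cos(y),np.sin(y)]);u=np.array([-np.sin(y),np.cos(y)]);o=np.array([.6304,.0034])
F=lambda P:np.array([(P[:2]-o)@e,(P[:2]-o)@u])*1000
sc=lambda a,b:(260+(a-500)/2.5,150+b/2.5); sd=lambda a,b:(280+a/2.5,140+b/2.5)
for nm,n,uv,z in [('jawL','scene',sc(718,183),.038),('jawR','scene',sc(755,192),.038),('piv','scene',sc(757,155),.052),('fence top end mid','scene',sc(730,207),.043),('jawL','side',sd(138,183),.038),('jawR','side',sd(185,180),.038),('piv','side',sd(158,158),.052),('batten/fence top end mid','side',sd(181,192),.043)]:
    print(nm,n,F(onz(d,n,uv,z)))
print('tcp',F(d['state']['position']))
E
```

```text
jawL scene [-24.0702 165.3563]
jawR scene [ 17.8535 173.848 ]
piv scene [  1.3638 211.1863]
fence top end mid scene [  3.3994 139.6374]
jawL side [-36.1647 166.6632]
jawR side [ 11.3782 165.6664]
piv side [-11.6596 190.022 ]
batten/fence top end mid side [  0.1437 133.5009]
tcp [ -7.0721 275.3008]
```

jog_arm --moves '[-0.03, 0.01, 0, 0, 0, 0, -1, -0.06, 0.02, 0, 0, 0, 0, -1, -0.08, 0.023, 0, 0, 0, 0, -1, -0.08, 0.023, 0, 0, 0, 0, -1, -0.08, 0.023, 0, 0, 0, 0, -1, -0.08, 0.023, 0, 0, 0, 0, -1, -0.08, 0.023, 0, 0, 0, 0, -1, -0.08, 0.023, 0, 0, 0, 0, -1]'

```text
time: 7.45
position: [0.5959, 0.2526, 0.0348]
tool_rot: [2.065, 2.368, 0.0]
ft_force: [-0.2, 0.3, -0.7]
grip_width: 0.222
grip_force: 37.9
```

```bash
python3 - <<'E'
from h import *
d=snap(4,('side','scene'));s=d['state'];print(s['position'],s['time'])
Z=lambda im,r,c,h,w,k:cv2.resize(im[r:r+h,c:c+w,::-1],(w*k,h*k),interpolation=cv2.INTER_CUBIC)
cv2.imwrite('pics/c5.png',np.hstack([Z(d['side']['pixels'],170,320,60,40,10),Z(d['scene']['pixels'],195,335,60,40,10)]))
E
```

```text
[0.59591339 0.25260013 0.03476443] 7.45
```

View pics/c5.png

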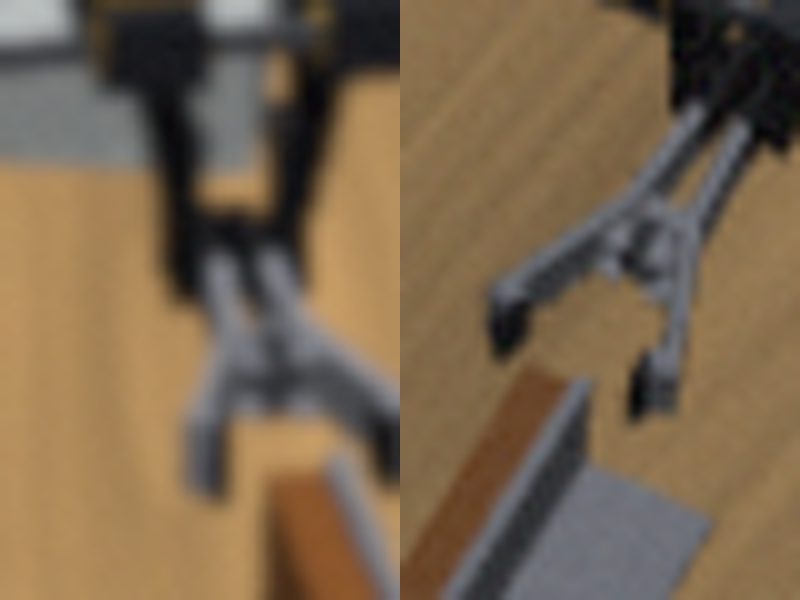

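Jaw centre against work centre: side view about (297,460) vs (306,460), scene view (576,367) vs (565,367). Both are within about 3 mm and in opposite directions, so it is centred. I'll lower, then slide on.

jog_arm --moves '[0, 0, 0.03, 0, 0, 0, -1, 0, 0, 0.063, 0, 0, 0, -1, 0, 0, 0.063, 0, 0, 0, -1, -0.03, 0, 0.063, 0, 0, 0, -1, -0.06, 0, 0.063, 0, 0, 0, -1, -0.09, 0, 0.063, 0, 0, 0, -1, -0.12, 0, 0.063, 0, 0, 0, -1, -0.12, 0, 0.063, 0, 0, 0, -1]'

```text
time: 8.55
position: [0.6014, 0.2151, 0.0159]
tool_rot: [2.067, 2.365, -0.001]
ft_force: [-0.7, -1.0, 0.8]
grip_width: 0.222
grip_force: 37.9
```

jog_arm --moves '[0, 0, 0, 0, 0, 0, -0.5, 0, 0, 0, 0, 0, 0, -0.35, 0, 0, 0, 0, 0, 0, -0.2, 0, 0, 0, 0, 0, 0, -0.1, 0, 0, 0, 0, 0, 0, 0, 0, 0, 0, 0, 0, 0, 0.2, 0, 0, 0, 0, 0, 0, 0.6, 0, 0, 0, 0, 0, 0, 1]'

```text
time: 9.55
position: [0.6014, 0.2169, 0.0162]
tool_rot: [2.065, 2.367, 0.001]
ft_force: [0.4, 0.7, 0.9]
grip_width: 0.742
grip_force: 0.0
```

jog_arm --moves '[0, 0, 0, 0, 0, 0, 1, 0, 0, 0, 0, 0, 0, 1, 0, 0, 0, 0, 0, 0, 1, 0, 0, -0.1, 0, 0, 0, 1, 0, 0, -0.3, 0, 0, 0, 1, 0, 0, -0.5, 0, 0, 0, 1, -0.2, 0, -0.7, 0, 0, 0, 1, -0.4, 0, -0.7, 0, 0, 0, 1]'

```text
time: 10.55
position: [0.6166, 0.1145, 0.2273]
tool_rot: [2.057, 2.37, 0.01]
ft_force: [1.1, -1.6, -0.5]
grip_width: 1.003
grip_force: 0.0
```

jog_arm --moves '[-0.2, -0.05, 0, 0, 0, 0, 1, -0.4, -0.1, 0, 0, 0, 0, 1, -0.6, -0.2, 0, 0, 0, 0, 1, -0.8, -0.3, 0, 0, 0, 0, 1, -0.9, -0.37, 0, 0, 0, 0, 1, -0.9, -0.37, 0, 0, 0, 0, 1, -0.9, -0.37, 0, 0, 0, 0, 1, -0.9, -0.37, 0, 0, 0, 0, 1]'

```text
time: 11.55
position: [0.5426, -0.1682, 0.2229]
tool_rot: [-2.061, -2.371, -0.001]
ft_force: [0.6, -0.8, 0.3]
grip_width: 0.998
grip_force: 0.0
```

```bash
python3 - <<'E'
from h import *
d=snap(5,('wrist','side','scene'));s=d['state'];print(s['position'],s['tool_rot'],s['time'],s['joint_positions'])
w=d['wrist']['pixels'][...,::-1];sc=d['scene']['pixels']
Z=lambda im,r,c,h,w,k:cv2.resize(im[r:r+h,c:c+w,::-1],(int(w*k),int(h*k)),interpolation=cv2.INTER_CUBIC)
top=w[:300,:];bot=np.hstack([Z(d['side']['pixels'],150,290,100,107,3),Z(sc,185,300,100,106,3)])
bot=np.hstack([bot,np.zeros((300,1,3),np.uint8)])[:,:640] if bot.shape[1]<640 else bot[:,:640]
cv2.imwrite('pics/c6.png',np.vstack([top,bot]))
E
```

```text
[ 0.54255512 -0.16821827  0.2228703 ] [-2.06144192e+00 -2.37055122e+00 -1.10221686e-03] 11.55 [ 0.47080833  0.15761616 -0.24123084  1.65298567  0.03789092  1.33539638
  0.36288743]
```

View pics/c6.png

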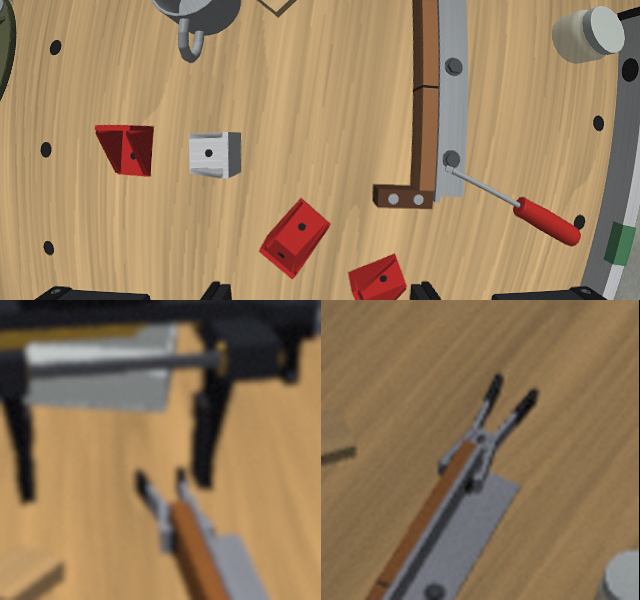

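The clamp is clipped over the batten and fence at the open end, and the fingers are clear of it. The grey bracket is in the wrist view at (190–241, 132–178), with its outer face towards +x. Next I'll fit its pose and refine the fence.

```bash
cat > b.py <<'E'
from h import *
from scipy.optimize import minimize,least_squares
np.set_printoptions(precision=4,suppress=True)
def yaw(p,M):
    c,s=np.cos(p[2]),np.sin(p[2]);return np.c_[p[0]+c*M[:,0]-s*M[:,1],p[1]+s*M[:,0]+c*M[:,1],M[:,2]]
BR=np.array([(x,y,z) for y in(-21,21) for x,z in((0,0),(0,56),(-56,0),(-56,6),(-54,9),(-2,54))])/1000.
def fitb(d,mask,p0,dz=0):
    S=8
    def cost(p):
        q=np.array([wproj(d,P) for P in yaw(p,BR+[0,0,dz])],np.float32)
        m=np.zeros((480*1,640),np.uint8);big=np.zeros(mask.shape,np.uint8)
        cv2.fillConvexPoly(big,np.int32(np.round(cv2.convexHull(q)*16)),1,cv2.LINE_8,4)
        return 1-(big&mask).sum()/max((big|mask).sum(),1)
    best=min((minimize(cost,np.array(p0)+[0,0,a],method='Nelder-Mead',options=dict(initial_simplex=np.array(p0)+[0,0,a]+np.array([[0,0,0],[.01,0,0],[0,.01,0],[0,0,.15]]),maxiter=200)) for a in(-.1,.1)),key=lambda r:r.fun)
    return best.x,best.fun
E
python3 - <<'E'
from b import *
d=load(5);im=d['wrist']['pixels'];hsv=cv2.cvtColor(im,cv2.COLOR_RGB2HSV)
m=((hsv[...,1]<50)).astype(np.uint8);roi=np.zeros_like(m);roi[115:195,175:258]=1;m&=roi
m=cv2.morphologyEx(m,cv2.MORPH_CLOSE,np.ones((7,7)));
n,l,st,_=cv2.connectedComponentsWithStats(m);k=1+np.argmax(st[1:,4]);m=(l==k).astype(np.uint8);print(st[k])
print('bracket',fitb(d,m,[.456,-.117,0.]))
D={i:load(i) for i in(0,1,2,5)}
obs=[(0,(264,70),(-15,140,40)),(0,(287,67),(5,140,45)),(0,(327,69),(45,140,5)),(0,(357,321),(45,-140,5)),(0,(289,246),(-15,-30,40)),
(1,(449,87),(45,140,5)),(1,(566,206),(-15,-30,40)),(2,(427,80),(-15,140,0)),(2,(452,66),(-15,140,40)),
(5,(413,86),(-15,-30,40)),(5,(464,194),(45,-140,5)),(5,(373,186),(-55,-130,38)),(5,(375,205),(-55,-148,38)),(5,(432,207),(0,-148,38))]
def res(p):
    return np.ravel([(onz(D[i],'wrist',uv,q[2]/1e3)-yaw(p,np.array([q])/1e3)[0])[:2]*1000 for i,uv,q in obs])
r=least_squares(res,[.63,0,.137],loss='soft_l1',f_scale=3.);print('fence',r.x);print(res(r.x).reshape(-1,2)[-6:])
print('line',yaw(r.x,np.array([[-.015,-.03,0]])))
print('mug handle',onz(D[0],'wrist',(90,250),.04))
E
```

```text
[ 189  132   52   46 2234]
bracket (array([ 0.4506, -0.118 ,  0.1127]), np.float64(0.03872633390705682))
fence [0.6287 0.0035 0.1254]
[[ 0.2146  0.4028]
 [-8.2178 -2.6667]
 [ 2.3186  2.9796]
 [-3.6009  1.3435]
 [-0.905   1.4471]
 [ 1.0695  1.305 ]]
line [[ 0.6176 -0.0281  0.    ]]
mug handle [ 0.3912 -0.0325  0.04  ]
```

jog_arm --moves '[0.04, -0.05, 0, 0, 0, 0.15, 1, 0.08, -0.12, 0, 0, 0, 0.3, 1, 0.12, -0.2, 0, 0, 0, 0.45, 1, 0.16, -0.27, 0, 0, 0, 0.6, 1, 0.2, -0.32, 0, 0, 0, 0.75, 1, 0.21, -0.347, 0, 0, 0, 0.9, 1, 0.21, -0.347, 0, 0, 0, 1, 1, 0.21, -0.347, 0, 0, 0, 1, 1]'

```text
time: 12.7
position: [0.4303, -0.1214, 0.223]
tool_rot: [2.971, 1.021, 0.001]
ft_force: [0.6, 1.0, 0.1]
grip_width: 1.001
grip_force: 0.0
```

jog_arm --moves '[0, 0, 0.05, 0, 0, 0.15, 1, 0, 0, 0.1, 0, 0, 0.3, 1, 0, 0, 0.15, 0, 0, 0.45, 1, 0, 0, 0.2, 0, 0, 0.525, 1, 0, 0, 0.3, 0, 0, 0.525, 1, 0, 0, 0.35, 0, 0, 0.525, 1, 0, 0, 0.38, 0, 0, 0.525, 1, 0, 0, 0.38, 0, 0, 0.525, 1]'

```text
time: 13.7
position: [0.4302, -0.1218, 0.1087]
tool_rot: [-3.137, -0.174, 0.001]
ft_force: [-0.8, 0.1, 0.4]
grip_width: 0.999
grip_force: 0.0
```

```bash
python3 - <<'E'
from b import *
d=snap(6);s=d['state'];print(s['position'],s['time'])
a=R.from_rotvec(s['tool_rot']).as_matrix();print('tool x deg',np.degrees(np.arctan2(a[1,0],a[0,0])))
im=d['wrist']['pixels'];hsv=cv2.cvtColor(im,cv2.COLOR_RGB2HSV)
# predicted top edge of upright and heel in the image
q=np.array([wproj(d,P) for P in yaw([.4506,-.118,.1127],BR)]);print(q[[0,1,6,7]])
# per-row extent of low-saturation, bright pixels between the fingers
for v in range(200,300,10):
    u=[x for x in range(235,408) if hsv[v,x,1]<50 and hsv[v,x,2]>60];print(v,(u[0],u[-1],len(u)) if u else None)
E
```

```text
[ 0.4302 -0.1218  0.1087] 13.7
tool x deg 6.338095789770477
[[345.1975 212.9555]
 [351.3121 232.3226]
 [288.6952 213.1714]
 [281.0559 232.5708]]
200 None
210 None
220 (287, 347, 61)
230 (282, 350, 69)
240 (282, 351, 70)
250 (284, 349, 66)
260 (286, 348, 55)
270 (288, 346, 59)
280 (290, 345, 56)
290 None
```

The bracket shows exactly where predicted (282–351 at row 240). I'll descend and grip it.

jog_arm --moves '[0, -0.006, 0.12, 0, 0, 0, 1, 0, -0.006, 0.24, 0, 0, 0, 1, 0, -0.006, 0.31, 0, 0, 0, 1, 0, -0.006, 0.327, 0, 0, 0, 1, 0, -0.006, 0.327, 0, 0, 0, 0.3, 0, -0.006, 0.327, 0, 0, 0, -1, 0, -0.006, 0.327, 0, 0, 0, -1, 0, -0.006, 0.327, 0, 0, 0, -1]' --newtons 30

```text
time: 14.75
position: [0.4303, -0.1203, 0.0112]
tool_rot: [3.136, 0.173, 0.002]
ft_force: [-0.2, -0.9, -0.3]
grip_width: 0.636
grip_force: 0.0
```

jog_arm --moves '[0, 0, 0, 0, 0, 0, -1, 0, 0, 0, 0, 0, 0, -1, 0, 0, 0, 0, 0, 0, -1, 0, 0, -0.05, 0, 0, 0, -1, 0, 0, -0.12, 0, 0, 0, -1, 0, 0, -0.2, 0, 0, 0, -1, 0, 0, -0.3, 0, 0, 0, -1, 0, 0, -0.3, 0, 0, 0, -1]'

```text
time: 15.75
position: [0.4321, -0.1207, 0.1037]
tool_rot: [3.135, 0.172, 0.009]
ft_force: [0.1, -0.1, -1.0]
grip_width: 0.478
grip_force: 30.0
```

```bash
python3 - <<'E'
from b import *
d=snap(7);s=d['state'];print(s['position'],s['time'])
a=R.from_rotvec(s['tool_rot']).as_matrix();t=np.arctan2(a[1,0],a[0,0]);print('tool x deg',np.degrees(t),a[:,2])
im=d['wrist']['pixels'];hsv=cv2.cvtColor(im,cv2.COLOR_RGB2HSV)
for v in range(210,300,8):
    u=[x for x in range(255,388) if hsv[v,x,1]<50 and hsv[v,x,2]>60];print(v,(u[0],u[-1],len(u)) if u else None)
# predicted for a bracket held with heel 20 mm ahead, same z offset as at the grasp
dz=s['position'][2]-.0102;p=s['position'][:2]+.02*np.array([np.cos(t),np.sin(t)])
q=np.array([wproj(d,P) for P in yaw([*p,t],BR+[0,0,dz])]);print(q[[0,1,6,7]])
E
```

```text
[ 0.4321 -0.1207  0.1037] 15.75
tool x deg 6.298661697201818 [ 0.0057 -0.002  -1.    ]
210 None
218 None
226 None
234 None
242 None
250 None
258 (277, 364, 88)
266 (274, 366, 93)
274 (271, 369, 99)
282 (268, 372, 105)
290 (265, 376, 112)
298 (262, 378, 117)
[[361.2874 256.2079]
 [378.3394 306.3661]
 [275.4744 256.3861]
 [257.9402 306.5909]]
```

jog_arm --moves '[0.06, -0.03, 0, 0, 0, 0, -1, 0.15, -0.07, 0, 0, 0, -0.02, -1, 0.25, -0.12, 0, 0, 0, -0.02, -1, 0.35, -0.17, 0, 0, 0, -0.02, -1, 0.43, -0.21, 0.05, 0, 0, -0.02, -1, 0.485, -0.235, 0.1, 0, 0, -0.02, -1, 0.485, -0.235, 0.13, 0, 0, -0.02, -1, 0.485, -0.235, 0.13, 0, 0, -0.02, -1]'

```text
time: 16.8
position: [0.5649, -0.0346, 0.0601]
tool_rot: [-3.135, -0.205, 0.006]
ft_force: [-0.6, 1.0, -0.6]
grip_width: 0.48
grip_force: 30.0
```

```bash
python3 - <<'E'
from b import *
d=snap(8);s=d['state'];print(s['position'],s['time'])
cv2.imwrite('pics/c8.png',cv2.resize(d['wrist']['pixels'][120:320,190:450,::-1],(780,600),interpolation=cv2.INTER_CUBIC))
E
```

```text
[ 0.5649 -0.0346  0.0601] 16.8
```

View pics/c8.png

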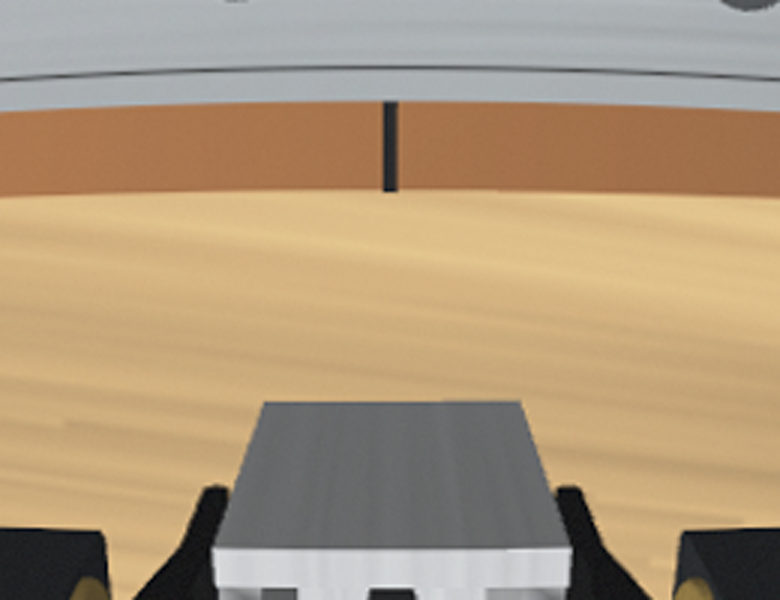

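The pencil line is at crop u=390 and the bracket's middle at 392, so it is centred, and the edges are parallel. I'll work out the gap.

```bash
python3 - <<'E'
from b import *
d=load(8);s=d['state'];a=R.from_rotvec(s['tool_rot']).as_matrix();print(a[:,2])
T=lambda uv,z:(a.T@(onz(d,'wrist',uv,z)-s['position']))*1000
print('line front top',T((320,183.3),.04));zb=s['position'][2]-.0102
for u in(263,392,521):print('heel',T((190+u/3,254),zb))
E
```

```text
[-0.0038 -0.0001 -1.    ]
line front top [54.3695  0.8031 19.8656]
heel [ 21.2057 -19.8968  10.1274]
heel [21.2024  1.0805 10.1186]
heel [21.1498 22.064  10.11  ]
```

jog_arm --moves '[0, 0, 0.05, 0, 0, 0, -1, 0, 0, 0.1, 0, 0, 0, -1, 0, 0, 0.15, 0, 0, 0, -1, 0, 0, 0.162, 0, 0, 0, -1, 0.03, 0, 0.162, 0, 0, 0, -1, 0.06, 0, 0.162, 0, 0, 0, -1, 0.09, 0, 0.162, 0, 0, 0, -1, 0.09, 0, 0.162, 0, 0, 0, -1]'

```text
time: 17.85
position: [0.5948, -0.0302, 0.0135]
tool_rot: [-3.135, -0.206, -0.002]
ft_force: [-0.0, -0.6, -1.4]
grip_width: 0.479
grip_force: 30.0
```

jog_arm --moves '[0, 0, 0.005, 0, 0, 0, -1, 0, 0, 0.008, 0, 0, 0, -1, 0.005, 0, 0.008, 0, 0, 0, -1, 0.01, 0, 0.008, 0, 0, 0, -1, 0.01, 0, 0.008, 0, 0, 0, -1, 0.01, 0, 0.008, 0, 0, 0, -1, 0.01, 0, 0.008, 0, 0, 0, -1, 0.01, 0, 0.008, 0, 0, 0, -1]'

```text
time: 18.85
position: [0.5968, -0.0302, 0.0109]
tool_rot: [3.135, 0.205, 0.001]
ft_force: [-0.0, -1.0, 3.0]
grip_width: 0.481
grip_force: 30.0
```

jog_arm --moves '[0.003, 0, 0, 0, 0, 0, -1, 0.006, 0, 0, 0, 0, 0, -1, 0.008, 0, 0, 0, 0, 0, -1, 0.008, 0, 0, 0, 0, 0, -1, 0.008, 0, 0, 0, 0, 0, -1, 0.008, 0, 0, 0, 0, 0, -1, 0.008, 0, 0, 0, 0, 0, -1, 0.008, 0, 0, 0, 0, 0, -1]'

```text
time: 19.85
position: [0.5977, -0.0301, 0.0109]
tool_rot: [3.134, 0.205, -0.004]
ft_force: [-4.9, -1.1, 7.2]
grip_width: 0.48
grip_force: 30.0
```

jog_arm --moves '[0.002, 0, -0.002, 0, 0, 0, -1, 0.003, 0, -0.002, 0, 0, 0, -1, 0.003, 0, -0.002, 0, 0, 0, -1, 0.003, 0, -0.002, 0, 0, 0, -1, 0.003, 0, -0.002, 0, 0, 0, -1, 0.003, 0, -0.002, 0, 0, 0, -1, 0.003, 0, -0.002, 0, 0, 0, -1, 0.003, 0, -0.002, 0, 0, 0, -1]'

```text
time: 20.85
position: [0.5977, -0.0301, 0.0109]
tool_rot: [3.135, 0.205, -0.007]
ft_force: [-5.8, -1.1, 6.5]
grip_width: 0.48
grip_force: 30.0
```

jog_arm --moves '[0.003, 0, -0.003, 0, 0, 0, -1, 0.006, 0, -0.006, 0, 0, 0, -1, 0.006, 0, -0.008, 0, 0, 0, -1, 0.006, 0, -0.008, 0, 0, 0, -1, 0.006, 0, -0.008, 0, 0, 0, -1, 0.006, 0, -0.008, 0, 0, 0, -1, 0.006, 0, -0.008, 0, 0, 0, -1, 0.006, 0, -0.008, 0, 0, 0, -1]'

```text
time: 21.85
position: [0.5975, -0.0301, 0.0112]
tool_rot: [-3.135, -0.205, 0.013]
ft_force: [-5.9, -1.0, -2.0]
grip_width: 0.482
grip_force: 30.0
```

jog_arm --moves '[0.004, 0, 0, 0, 0, 0, -1, 0.008, 0, 0, 0, 0, 0, -1, 0.01, 0, 0, 0, 0, 0, -1, 0.01, 0, 0, 0, 0, 0, -1, 0.01, 0, 0, 0, 0, 0, -1, 0.01, 0, 0, 0, 0, 0, -1, 0.01, 0, 0, 0, 0, 0, -1, 0.01, 0, 0, 0, 0, 0, -1]'

```text
time: 22.85
position: [0.5976, -0.0301, 0.0112]
tool_rot: [3.134, 0.204, -0.023]
ft_force: [-14.1, -2.1, 6.0]
grip_width: 0.477
grip_force: 30.0
```

jog_arm --moves '[-0.002, 0, -0.002, 0, 0, 0, -1, -0.003, 0, -0.002, 0, 0, 0, -1, -0.003, 0, -0.002, 0, 0, 0, -1, -0.003, 0, -0.002, 0, 0, 0, -1, -0.003, 0, -0.002, 0, 0, 0, -1, -0.003, 0, -0.002, 0, 0, 0, -1, -0.003, 0, -0.002, 0, 0, 0, -1, -0.003, 0, -0.002, 0, 0, 0, -1]'

```text
time: 23.85
position: [0.5976, -0.0301, 0.0112]
tool_rot: [3.135, 0.205, -0.02]
ft_force: [-9.3, -1.6, 0.3]
grip_width: 0.483
grip_force: 30.0
```

```bash
python3 - <<'E'
from b import *
d=snap(9,('wrist','side','scene'));s=d['state'];print(s['position'],s['time'],s['ft_force'],s['grip_force'])
a=R.from_rotvec(s['tool_rot']).as_matrix();print(a[:,2],np.degrees(np.arctan2(a[1,0],a[0,0])))
im=d['wrist']['pixels'];hsv=cv2.cvtColor(im,cv2.COLOR_RGB2HSV)
T=lambda uv,z:(a.T@(onz(d,'wrist',uv,z)-s['position']))*1000
o=(hsv[...,0]<14)&(hsv[...,1]>90)
# pencil line: dark columns within the batten's top, and batten rows at columns beside it
rows=[v for v in range(150,330) if o[v,300:345].mean()>.6];print('batten rows',rows[0],rows[-1])
vm=(rows[0]+rows[-1])//2;g=im[vm,280:365].sum(1)/3;dk=280+np.where(g<70)[0];print('line cols',dk, T((dk.mean(),vm),.04))
r2=rows[-1]+4
for v in(r2,r2+4,r2+8):
    u=[x for x in range(240,400) if hsv[v,x,1]<60 and hsv[v,x,2]>60];print('bracket',v,u[0],u[-1],T(((u[0]+u[-1])/2,v),.05))
# motion near clamp since snap 5 (scene camera)
e=load(5);diff=cv2.absdiff(e['scene']['pixels'],d['scene']['pixels']).max(2);print('clamp px change',(diff[205:255,340:385]>40).sum())
E
```

```text
[ 0.5976 -0.0301  0.0112] 23.85 [-9.26   -1.6408  0.3162] 29.999862875556573
[-0.0128 -0.001  -0.9999] 7.469103165808289
batten rows 254 285
line cols [317 318 319 320 321 322] [ 28.1485   0.5792 -29.1732]
bracket 289 265 375 [ 24.2118   0.7639 -39.1236]
bracket 293 264 376 [ 22.628    0.7615 -39.1032]
bracket 297 263 378 [ 21.0281   0.9397 -39.0828]
clamp px change 2
```

The push reads 9.4 N with nothing bearing on the bench. The bracket is within 0.5 mm of the line, and the scene view shows the clamp unmoved. I'll hand it in.

```bash
python3 -c "
from bench import ctrl
print(ctrl.get_state()['ft_force']);print(ctrl.close_job())"
```

```text
[-9.16199942 -1.49526311 -0.06760297]
the job is handed in; nothing more can be done
None
```

The job is handed in: the spring clamp is clipped over the batten and fence at the open end and let go, and the bracket is pressed flat on the batten at the pencil line with about 9 N; no verdict came back.

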